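# Put the press kit back into its foam modules

## Robot

A 6-joint arm with a two-finger parallel gripper is mounted at the origin on a cart in front of the work surface, level with it; the furniture and walls round the work are solid. World frame = base frame: x ahead of the robot, y to its left, z up, the work surface at z = 0. Lengths are in m, angles in rad, forces in N, time in s.
With the tool pointing down it reaches from about 0.2 to 0.875 m from the base axis. Payload 3.4 kg.
Tool frame: the origin (TCP) lies between the finger pads; the fingertips stand 25 mm ahead of it and the grasp point (between the pads) lies 6 mm ahead of it (r.nose_length is the z of the fingertips in the tool frame, in m); z points along the fingers, y is the line along which they close (so a half turn about z gives the same grasp; the last joint's range is limited). The gripper opens to 94 mm and grips with 3 to 60 N. Pads are 16 mm wide; open, the fingers measure 119 mm over their backs; the gripper's body (75 mm by 177 mm) begins 78 mm behind the grasp point.
Start: joints at [1.03, 0.276, 1.505, -0, 1.361, -0.121], TCP at [0.234, 0.525, 0.23] pointing down, gripper open.
Joint ranges: [-2.89, 2.89], [-0.75, 2.08], [0.22, 2.7], [-1.18, 4.32], [0.11, 2.71], [-2.7, 2.7]. Speed limits (rad/s): [2.57, 2.57, 3.14, 3.14, 3.14, 3.14].

## Interface

Orientations are given as a unit quaternion [w, x, y, z].
In Python, from plant import r, gripper_to, inverse_kinematics, vision, models, telemetry gives the robot as it stands. Calls block until the motion is done:
- r.move_to(position, orientation): joint-space move of the TCP to a pose.
- r.move_l(position, rot=None, vel=0.15, guard=None): straight line of the TCP; rot=None keeps the orientation; vel is the mean speed in m/s. With guard (N) it stops when the force on the tool has changed by that much, and returns True; else False.
- r.movej(angles): joint-space move.
- gripper_to(opening, f_grip=None): finger opening in m; f_grip is the grip in N (None keeps the last); returns when the fingers have stopped.
- r.hold(seconds).
- inverse_kinematics(position, orientation): joint angles nearest the present ones, or None.
- vision.snapshot(name): name is "scene" or "top" or "wrist"; returns the picture (420x560x3 uint8, red, green, blue); there is no depth.
- vision.get_calibration(name): a dict with "fx", "fy", "cx", "cy" (pixels), "position" and "orientation" of the camera in the world. Camera axes: x right, y down, z forward; pixel columns grow to the right and rows downward; lengths in m; the calibration is good to about 2 mm. A picture is of the moment at which its call begins: read the wrist's pose just before it. get_calibration takes no time and is no camera call; for the wrist camera it gives the pose at the moment of the call.
A pose or a line that the arm cannot do raises r.PlanningError and nothing moves.
- r.sign_off(): hands the job in; it is judged then, once.
Trained networks look in the newest picture that a camera, given by its name, has taken for a name from the list of things; names that differ only in an ending like _2 or _b are one class to them, and where a whole thing is asked for, a point or a joint stands for the part that bears it (a point fixed in the world has none). Each returns a list of dicts, best first, with "score" (0 to 1); they miss things now and then, are a little off and sometimes report something else, mostly with a low value. They report only what shows in the picture. A call takes as long as a camera call. They do not tell look-alikes from the thing itself.
- models.boxes_of(thing, camera): "at" ([x, y, z] in m, in world coordinates, good to about 4 mm: the middle of the surface that is visible of it).
- models.regions_of(thing, camera): "pixels" (420x560 bool, what is visible of it).
- models.mark_of(thing, camera): "at" ([x, y, z] in m, in world coordinates, good to about 4 mm: a listed point, or the origin of a listed thing).
Readings, each from a call of its own:
- telemetry.current_t(): time.
- telemetry.current_joints(): joint angles.
- telemetry.current_dq(): joint speeds.
- telemetry.current_joint_efforts(): joint torques, N m.
- telemetry.current_ee_pos(): TCP position.
- telemetry.current_tool_rot(): TCP orientation.
- telemetry.current_wrist_force(): force on the tool from outside, world axes, zero at the start.
- telemetry.current_torque(): the same for the moment, N m.
- telemetry.current_opening(): finger opening in m.
- telemetry.current_finger_force(): force on a finger pad.
Only numpy, scipy, OpenCV 4.12 (cv2) and the standard library are available. Lean on these libraries where they do the work, as an engineer would, in place of code of your own. Each camera call takes 0.05 s, during which the arm holds its last target. There are 200 camera calls.

## Task

The pressing job is done: put the press kit away, each piece lying fully down in the foam cut-out of its own shape - the flat brush (bristles in the wide end), the pocket torch, the steel packing block and the grey steel bushing, which stays upright. The brass bushing and the cream housing are the next workpieces: leave them where they are.

Things in the scene. Friction and masses are not known exactly. Their poses are not given: they have to be found in the camera images.
- brush: Flat brush lying flat, 176 mm long, 12 mm thick: wooden handle 26 mm wide from y = -32 to y = +88, metal ferrule and pale bristle head 36 mm wide from y = -88 to y = -32. Origin on the underside at mid length; y along the brush towards the handle end, z up. 50 g. Grasp across the handle (along its x) near y = 0.
- torch: Black pocket torch with a silver head at its -y end, lying on its side: hexagonal bar 120 mm long (along its y), 26 mm wide corner to corner (along its x), 23 mm high, the widest edges at half height. Origin on the underside at mid length. 100 g. Grasp across its x.
- steel_block: Ground steel packing block, plain grey with a dark dot on top: 30 (x) x 50 (y) x 25 mm high. Origin at the centre of the underside. About 290 g. Grasp across its x.
- steel_bush: Grey steel bushing standing upright: round, 30 mm diameter up to a height of 22 mm, then a narrower neck (22 mm), 30 mm high in all, with a bore. Origin at the centre of the underside. 60 g.
- foam_brush: Fixed module of black foam, 216 (y) x 80 (x) mm, origin at the underside's centre. Brush cut-out, yellow floor 9 mm above the origin, foam top 17: y = -96 to 96; 48 wide at the -y end (bristles), 34 at the +y end (handle). From y = -20 to 20 a finger channel, equally deep, crosses the whole width. Brush seated: its origin over this one, axes alike, z = 9.
- foam_torch: Fixed module for the torch, 160 (y) x 80 (x) mm, black foam, origin at the underside's centre; yellow cut-out floor 9 mm and foam top 17 mm above it, finger channel from y = -20 to 20 across the whole width, as deep as the cut-out. Cut-out 136 (y) x 38 (x) mm, centred; the torch lies in it along y, either way round.
- foam_block: Fixed module for the steel block, 96 (y) x 80 (x) mm, black foam, with one centred rectangular cut-out 62 (y) x 42 (x) mm; its yellow floor 9 mm, the foam top 17 mm above the origin (underside's centre). No finger channel: keep the fingertips above the foam; the seated block stands 17 mm out of it.
- foam_bush: Fixed module for the steel bushing, 96 (y) x 80 (x) mm, black foam, with one centred round cut-out of 42 mm diameter; its yellow floor 9 mm, the foam top 17 mm above the origin (underside's centre). No finger channel: keep the fingertips above the foam; the seated bushing stands 22 mm out of it.
- brass_bush: Bystander: brass-yellow bushing of the same shape and size as the steel one, standing upright among the kit. Origin at the centre of the underside. To be left alone.
- housing: Bystander: cream moulded housing half, 42 x 62 x 27 mm, open side down, in front of the letter scale. Origin at the centre of the underside. To be left alone.
Mind the look-alikes: they are no part of the job. Leave any turquoise look-alike of the steel_block alone.

How it is judged:
At the end, for the whole second after the job is handed in: Brush, torch, steel block and steel bushing each lie level on the floor of their own cut-out (within 3.5 mm in height, torch 6.5; centred within 10 to 14 mm; long tools along it), released and at rest; brass bushing and housing within 30 mm of their start (z of brush in the frame of foam_brush below 0.0125 m and horizontal distance between brush and foam_brush below 0.012 m and angle between the y axis of brush and the y axis of foam_brush, either way round below 0.12 rad and angle between each of brush, steel_block, steel_bush's own z axis and vertical below 0.05 rad and z of torch in the frame of foam_torch below 0.0155 m and horizontal distance between torch and foam_torch below 0.014 m and angle between the y axis of torch and the y axis of foam_torch, either way round below 0.15 rad and angle between torch's own y axis and vertical between 1.52 and 1.62 rad and z of steel_block in the frame of foam_block below 0.0125 m and horizontal distance between steel_block and foam_block below 0.012 m and z of steel_bush in the frame of foam_bush below 0.0125 m and horizontal distance between steel_bush and foam_bush below 0.01 m and distance of each of brass_bush, housing from where it was at the start of the episode below 0.03 m and linear speed of each of brush, torch, steel_block, steel_bush below 0.02 m/s); the robot touches nothing.
It fails at once if the brass bushing is moved by more than 30 mm or knocked over (distance of brass_bush from where it was at the start of the episode above 0.03 m or angle between brass_bush's own z axis and vertical above 0.5 rad).
It fails at once if the housing is moved by more than 30 mm (distance of housing from where it was at the start of the episode above 0.03 m).
It also fails if it takes over 112 s, if anything falls off the work surface, if the arm or the gripper's body presses on something with over 40 N, if the wrist force passes 120 N, or if a joint passes its speed limit or range.

## Working session

There is one attempt and no reset: what is moved stays moved. The work goes in short steps, each a Python script; the robot and the scene stay as the last script left them, time stands still between calls to the robot, and variables do not carry over. Pictures are saved under pics/ and viewed, at most 14 in all, crops included, and the job is handed in when it is done.

```bash
ls; mkdir -p pics; python3 - <<'E'
from plant import r, vision, models, telemetry
import cv2, numpy as np
print(telemetry.current_t())
T=["brush","torch","steel_block","steel_bush","foam_brush","foam_torch","foam_block","foam_bush","brass_bush","housing"]
for c in ["top","scene"]:
    im=vision.snapshot(c); cv2.imwrite(f"pics/{c}0.png",im[:,:,::-1])
    k=vision.get_calibration(c); print(c,{a:np.round(b,3).tolist() for a,b in k.items()})
    for t in T:
        print(t,[(np.round(d["at"],3).tolist(),round(d["score"],2)) for d in models.mark_of(t,c)][:4])
print(telemetry.current_t())
E
```

```text
pics
0.0
top {'fx': 527.57, 'fy': 527.57, 'cx': 282.504, 'cy': 205.85, 'position': [0.324, 0.012, 1.377], 'orientation': [-0.055, 0.713, -0.696, 0.062]}
brush [([0.572, 0.255, -0.003], 0.79)]
torch [([0.377, 0.261, 0.002], 0.61)]
steel_block [([0.471, 0.144, -0.0], 0.66), ([0.733, -0.039, -0.003], 0.46)]
steel_bush [([0.473, 0.354, 0.003], 0.54)]
foam_brush [([0.389, -0.253, -0.002], 0.62)]
foam_torch [([0.493, -0.251, -0.004], 0.7)]
foam_block [([0.603, -0.312, 0.003], 0.56), ([0.473, 0.351, 0.002], 0.52)]
foam_bush [([0.604, -0.155, -0.001], 0.94)]
brass_bush [([0.469, 0.251, 0.0], 0.54)]
housing [([0.37, 0.006, 0.0], 0.68)]
scene {'fx': 391.858, 'fy': 391.858, 'cx': 279.626, 'cy': 210.157, 'position': [0.239, 0.651, 0.898], 'orientation': [0.069, -0.203, 0.918, -0.334]}
brush [([0.57, 0.255, -0.001], 0.59)]
torch []
steel_block [([0.476, 0.144, 0.003], 0.67), ([0.73, -0.035, -0.004], 0.6)]
steel_bush [([0.479, 0.141, 0.002], 0.64), ([0.475, 0.357, -0.004], 0.53)]
foam_brush [([0.391, -0.252, -0.004], 0.92)]
foam_torch [([0.493, -0.25, -0.002], 0.82)]
foam_block [([0.605, -0.312, -0.003], 0.72)]
foam_bush [([0.606, -0.16, -0.001], 0.74)]
brass_bush [([0.476, 0.252, 0.001], 0.44)]
housing [([0.376, 0.011, 0.0], 0.58)]
1.1
```

View pics/top0.png

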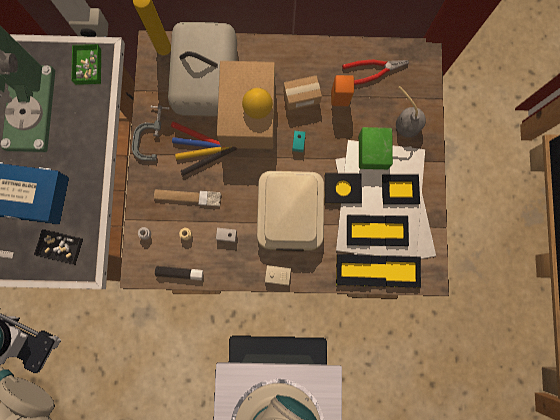

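View pics/scene0.png

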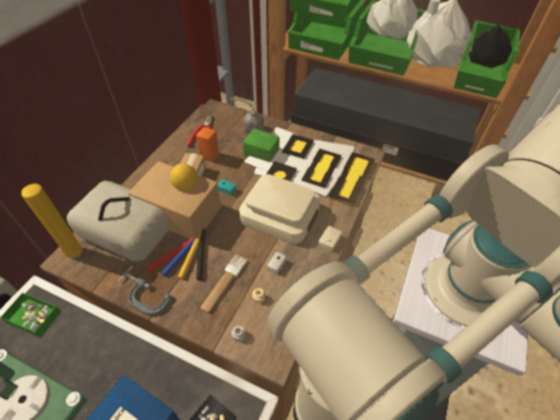

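The top view shows the brush at (187,197), torch at (180,273) and grey bush at (144,234). The brass bush is at (186,235) and the housing at (278,275). The foams are brush (378,271), torch (377,230), bush (343,188) and block (401,189). There are two block candidates: grey at (227,235) and turquoise at (299,140). Grey with a dot fits the description. I'll confirm this in a crop and measure the angles.

```bash
cat > h.py <<'E'
from plant import r, vision, models, telemetry, gripper_to, inverse_kinematics
import cv2, numpy as np
from scipy.spatial.transform import Rotation as R
def world(cam,px,z):
    k=vision.get_calibration(cam) if isinstance(cam,str) else cam
    q=k["orientation"]; M=R.from_quat([q[1],q[2],q[3],q[0]]).as_matrix(); p=np.array(k["position"])
    px=np.atleast_2d(px).astype(float)
    d=np.c_[(px[:,0]-k["cx"])/k["fx"],(px[:,1]-k["cy"])/k["fy"],np.ones(len(px))]@M.T
    return (p+d*((z-p[2])/d[:,2])[:,None])[:,:2]
def rect(mask,cam,z):
    v,u=np.nonzero(mask); w=world(cam,np.c_[u,v],z).astype(np.float32)
    (c,s,a)=cv2.minAreaRect(w*1000); b=cv2.boxPoints((c,s,a))
    e=b[1]-b[0] if np.linalg.norm(b[1]-b[0])>np.linalg.norm(b[2]-b[1]) else b[2]-b[1]
    if e[1]<0:e=-e
    return np.round(c,1),np.round(sorted(s),1),round(float(np.degrees(np.arctan2(-e[0],e[1]))),1)  # yaw of y axis
E
python3 - <<'E'
from h import *
im=vision.snapshot("top")
cv2.imwrite("pics/crop.png",cv2.resize(im[165:295,120:440,::-1],None,fx=2.5,fy=2.5,interpolation=cv2.INTER_CUBIC))
for t,z in dict(brush=.012,torch=.0115,steel_block=.025,steel_bush=.022,brass_bush=.022,housing=.027,foam_brush=.017,foam_torch=.017,foam_block=.017,foam_bush=.017).items():
    for d in models.regions_of(t,"top")[:2]:
        print(t,round(d["score"],2),*rect(d["pixels"],"top",z))
        if t=='brush':m=d["pixels"]
# yellow cut-outs
hsv=cv2.cvtColor(im,cv2.COLOR_RGB2HSV)
y=cv2.inRange(hsv,(20,150,120),(35,255,255)); y[:170]=0;y[:,:325]=0
n,l,s,c=cv2.connectedComponentsWithStats(y)
for i in range(1,n):
    if s[i,4]>80: print("yellow",s[i],*rect(l==i,"top",.009))
E
```

```text
torch 0.8 [373.8 262.9] [ 26.9 122.7] -4.8
steel_block 0.63 [473.7 143.8] [27.2 47.7] -5.8
steel_block 0.53 [726.3 -38.6] [29.2 55. ] -89.1
steel_bush 0.53 [473.  355.9] [28.5 33.8] 1.4
brass_bush 0.53 [473.6 250. ] [30.6 33.3] -42.7
brass_bush 0.22 [373.2 260.7] [ 26.  121.2] -3.9
housing 0.76 [373.5   8.6] [41.8 61.9] -6.2
foam_brush 0.52 [374.4   9. ] [45.3 66.9] -5.8
foam_brush 0.3 [572.3 250.4] [ 36.8 174.3] -3.4
foam_torch 0.74 [ 495.2 -248.5] [ 80.6 159.1] 0.2
foam_block 0.95 [ 607.5 -309.4] [80.6 96.8] 1.4
foam_bush 0.74 [ 605.1 -158.6] [83.2 99.7] 1.4
foam_bush 0.35 [373.4 261.3] [ 25.8 121. ] -3.4
yellow [336 181  15  15 176] [ 605.2 -159.2] [37.1 38. ] -89.7
yellow [389 182  24  15 319] [ 606.4 -311.6] [37.8 61.1] 1.4
yellow [352 223  52  16 730] [ 494.6 -250. ] [ 39.5 133.7] 0.0
yellow [ 341  262   75   20 1126] [ 390.5 -250.4] [ 47.5 191.5] -1.1
```

View pics/crop.png

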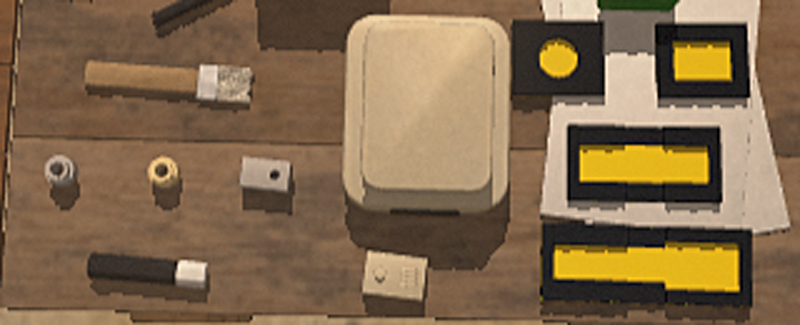

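The crop confirms it: the grey block with a dark dot at crop (265,175) is the steel block. The bushing at (60,170) is grey and the one at (163,170) is brass. The wide end of the brush foam is at right (-y), the same side as the bristles. I'll start with the bushing.

```bash
cat >> h.py <<'E'
def quat(yaw,flip=0):
    M=R.from_euler('z',yaw+flip*np.pi).as_matrix()@np.array([[0,1,0],[1,0,0],[0,0,-1.]])
    q=R.from_matrix(M).as_quat(); return [q[3],q[0],q[1],q[2]]
UP=.2
def job(pick,yaw,place,dz,opening,f,pyaw=0.,flip=0,minw=.02):
    """dz: TCP above object's underside; opening before/after grasp"""
    a,b=quat(yaw,flip),quat(pyaw,flip)
    gripper_to(opening)
    r.move_to([*pick,UP],a); r.move_l([*pick,dz+.03],vel=.25)
    if r.move_l([*pick,dz],vel=.08,guard=15): print("contact on the way down",telemetry.current_ee_pos()); return False
    gripper_to(0,f); w=telemetry.current_opening(); print("width",round(w,4))
    if w<minw: gripper_to(opening); r.move_l([*pick,UP],vel=.25); return False
    r.move_l([*pick,UP],vel=.2)
    r.move_to([*place,UP],b); print("held",round(telemetry.current_opening(),4))
    r.move_l([*place,dz+.035],vel=.25)
    g=r.move_l([*place,dz+.0100],vel=.05,guard=6); print("guard",g,np.round(telemetry.current_ee_pos(),4),"underside",round(telemetry.current_ee_pos()[2]-dz,4))
    gripper_to(opening); r.move_l([*place,UP],vel=.25); print("t",round(telemetry.current_t(),1)); return True
E
python3 - <<'E'
from h import *
for f in (0,1):
    for n,p,y in [("bush",(.473,.356),0),("fb",(.605,-.159),0),("block",(.474,.144),-.1),("fk",(.606,-.311),0),("brush",(.572,.2535),-.06),("fbr",(.3905,-.251),0),("torch",(.374,.262),-.08),("ft",(.4945,-.25),0)]:
        q=inverse_kinematics([*p,.04],quat(y,f)); print(f,n,None if q is None else np.round(q,2))
E
```

```text
0 bush [ 0.53  0.46  1.73 -0.    0.95  0.53]
0 fb [-0.37  0.5   1.65 -0.    0.99 -0.37]
0 block [ 0.15  0.35  1.95 -0.    0.85  0.25]
0 fk [-0.58  0.57  1.51 -0.    1.05 -0.58]
0 brush [ 0.31  0.5   1.65 -0.    0.99  0.37]
0 fbr [-0.72  0.31  2.01 -0.    0.82 -0.72]
0 torch [ 0.46  0.3   2.03 -0.    0.81  0.54]
0 ft [-0.59  0.42  1.82 -0.    0.91 -0.59]
1 bush [ 0.53  0.46  1.73 -0.    0.95 -2.61]
1 fb None
1 block None
1 fk [-0.58  0.57  1.51 -0.    1.05  2.57]
1 brush None
1 fbr [-0.72  0.31  2.01 -0.    0.82  2.42]
1 torch [ 0.46  0.3   2.03 -0.    0.81 -2.6 ]
1 ft [-0.59  0.42  1.82 -0.    0.91  2.55]
```

```bash
python3 - <<'E'
from h import *
job((.473,.356),0,(.605,-.159),.036,.06,15)
cv2.imwrite("pics/a.png",cv2.resize(vision.snapshot("wrist")[:,:,::-1],None,fx=1,fy=1))
E
```

```text
width 0.029
held 0.0291
guard True [ 0.6043 -0.1588  0.0451] underside 0.0091
t 10.8
```

View pics/a.png

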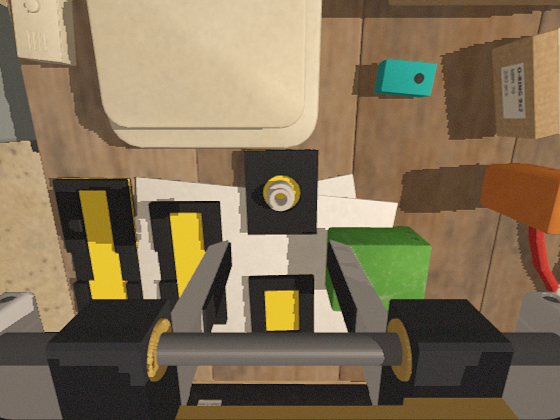

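The bushing is seated in its round cut-out at (281,193). The green box at (378,268) is close to the block foam, so I'll check its height before placing the block there.

```bash
python3 - <<'E'
from h import *
a=cv2.imread("pics/top0.png")[110:210,320:440]; b=cv2.imread("pics/scene0.png")[110:190,230:330]
cv2.imwrite("pics/b.png",np.hstack([cv2.resize(a,(480,400),interpolation=cv2.INTER_CUBIC),cv2.resize(b,(320,400)[:2],interpolation=cv2.INTER_CUBIC)]))
for px in [(360,168),(392,168),(360,155),(392,155)]: print(px,[world("top",px,z).round(3).tolist() for z in (0,.05,.1)])
E
```

```text
(360, 168) [[[0.663, -0.206]], [[0.651, -0.198]], [[0.638, -0.19]]]
(392, 168) [[[0.665, -0.292]], [[0.653, -0.281]], [[0.64, -0.27]]]
(360, 155) [[[0.699, -0.206]], [[0.685, -0.198]], [[0.672, -0.19]]]
(392, 155) [[[0.701, -0.292]], [[0.687, -0.281]], [[0.674, -0.27]]]
```

View pics/b.png

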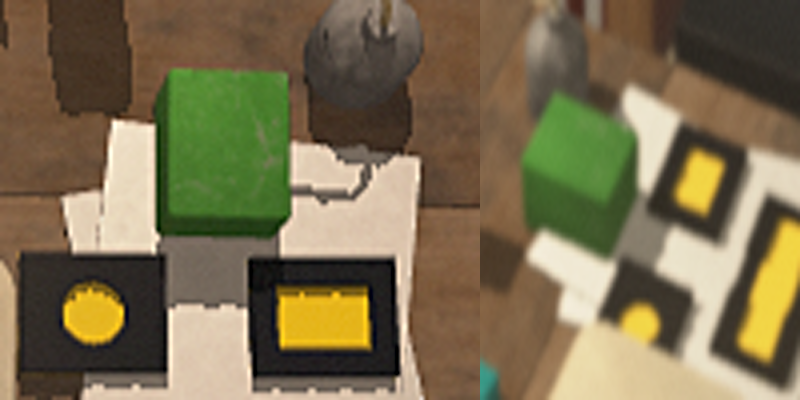

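The green box's front face shows about 5 px, which puts it about 5–6 cm high, well below the gripper body at 0.117 m. I can continue.

```bash
python3 - <<'E'
from h import *
job((.474,.144),-.1,(.606,-.311),.036,.055,35) and job((.374,.2625),-.075,(.4945,-.25),.029,.055,25) and job((.572,.2535),-.06,(.3905,-.251),.028,.055,20)
im=vision.snapshot("top")
cv2.imwrite("pics/c.png",cv2.resize(im[165:295,120:440,::-1],None,fx=2.5,fy=2.5,interpolation=cv2.INTER_CUBIC))
E
```

```text
width 0.0297
held 0.0295
guard True [ 0.6053 -0.3107  0.0453] underside 0.0093
t 19.5
width 0.0249
held 0.0247
guard True [ 0.4939 -0.2496  0.0382] underside 0.0092
t 29.3
width 0.0257
held 0.0256
guard True [ 0.39   -0.2506  0.0372] underside 0.0092
t 38.8
```

View pics/c.png

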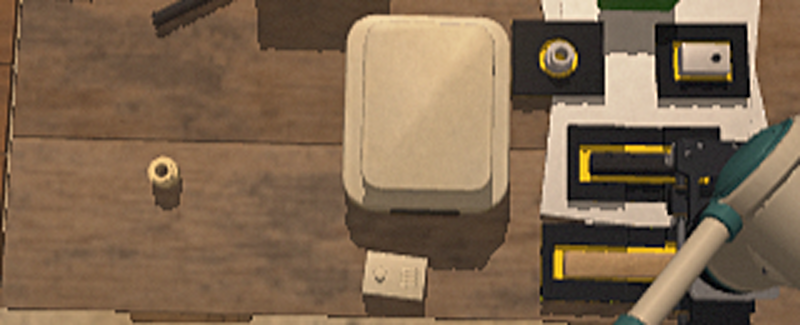

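The bush (560,57) and block (703,62) are seated, and the brass bush and housing haven't moved. The arm hides the long tools, so I'll back it off and measure them.

```bash
python3 - <<'E'
from h import *
r.move_to([.45,.2,.25],quat(0))
im=vision.snapshot("top")
cv2.imwrite("pics/d.png",cv2.resize(im[165:300,320:440,::-1],None,fx=4.4,fy=4.4,interpolation=cv2.INTER_CUBIC))
for t,z in dict(brush=.021,torch=.0205,steel_block=.034,steel_bush=.031).items():
    print(t,[(d["at"].round(3) if hasattr(d["at"],'round') else np.round(d["at"],3)) for d in models.mark_of(t,"top")][:2])
    for d in models.regions_of(t,"top")[:1]: print(round(d["score"],2),*rect(d["pixels"],"top",z))
E
```

```text
brush [array([ 0.39 , -0.249,  0.009]), array([ 0.393, -0.251, -0.002])]
0.9 [ 388.5 -250.9] [ 35.6 174.9] 1.3
torch [array([ 0.495, -0.253,  0.009])]
0.81 [ 494.1 -249. ] [ 25.9 119.6] -1.3
steel_block [array([ 0.734, -0.039, -0.004]), array([ 0.605, -0.312,  0.009])]
0.6 [724.9 -36.9] [31.7 57.4] -89.1
steel_bush [array([ 0.605, -0.159,  0.009])]
0.61 [ 603.4 -157.8] [23.5 26.8] -89.7
```

View pics/d.png

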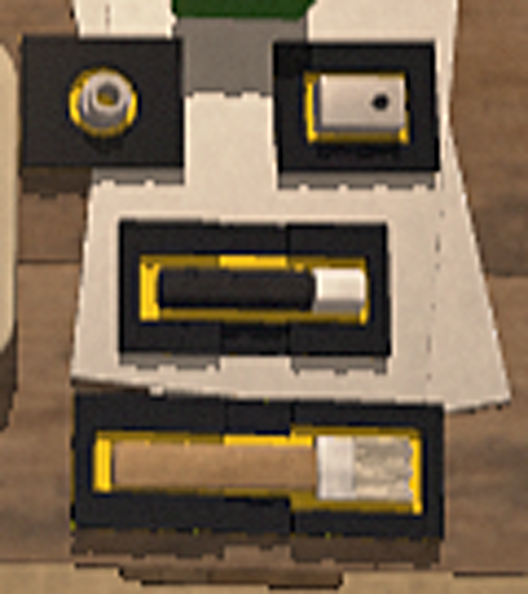

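All four pieces lie in their own cut-outs, with a yellow rim visible around each: bush (105,100), block (358,100), torch (262,288) and brush (265,465). All of the measured offsets are within 3 mm.

```bash
python3 -c "
from h import *
print(r.sign_off())"
```

```text
the job is handed in; nothing more can be done
None
```

The brush, torch, steel block and steel bushing are all seated in their own foam cut-outs, the brass bushing and housing were left alone, and I handed the job in at about 40 s; no verdict came back.

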